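# Swap the shaker tin on the railed shelf for the pepper mill

### The job

Take the wide plain shaker tin off the small spice shelf, lifting it straight up until it clears the front rail before you bring it forward, and stand it wholly on the chopping board, ready for refilling. Then lift the pepper mill that stands in front of the shelf over the rail and stand it upright on the shelf board in the place the tin has left. Set both down without dropping them, keep them upright, and leave the two jars beside the gap standing where they are.

Things in the scene. Friction and masses are not known exactly. Their poses are not given: they have to be found in the camera images.
- shelf: Low light-wood spice shelf, fixed on the worktop, open above. Origin: centre of its underside; x from front to back, y along its length, z up. Board 100 mm deep, 350 mm long, top 50 mm above the worktop. End panels beyond y = +-175 mm, 90 mm high, 12 mm thick. Three places, at x = 0 and y = -105, 0, +105 mm; the tin and two jars stand in them in any order, within 5 mm
- front_rail (a point): Middle of the upper edge of the shelf's front retaining rail, 86 mm above the worktop (36 mm above the shelf board), at x = -44 mm of the shelf. Two level steel bars 8 mm thick along the shelf's y; an equal rail runs along the back at x = +44 mm, leaving 80 mm free between them. Axes as the shelf's
- tin: Plain off-white closed cylindrical shaker tin, the widest thing on the shelf: 64 mm diameter, 92 mm tall, about 0.12 kg. Origin: centre of its underside; z up along its axis
- jar: Slim round spice jar on the shelf, 42 mm diameter, 96 mm tall, stays there. Origin: centre of its underside, z up
- short_jar: Short round spice jar on the shelf, 44 mm diameter, 76 mm tall, stays there. Origin: centre of its underside, z up
- mill: Turned wooden pepper mill, standing on the worktop in front of the shelf: 160 mm tall, foot 58 mm diameter, about 0.18 kg. Its rounded head, from 116 to 149 mm above the foot, is up to 49 mm across and does not turn; a 12 mm metal knob tops it. Origin: centre of its underside; z up along its axis
- board: Pale chopping board lying flat on the worktop to the right, fixed, 200 mm (its x) by 300 mm (its y), top surface 11 mm above the worktop. Origin: centre of its underside, z up
Not all that is in view belongs to the job. Of the things that look like the mill, the smallest one is meant.

How it is judged:
By the outcome, as a careful person would: the job done as asked, in the order asked, and still so for the second after the job is handed in, with the robot touching nothing.
It also fails if it takes over 59 s, if anything falls off the work surface, if the arm or the gripper's body presses on something with over 40 N, if the wrist force passes 120 N, or if a joint passes its speed limit or range.

### The arm

A 7-joint arm with a two-finger parallel gripper is mounted at the origin on a cart in front of the work surface, level with it; the furniture and walls round the work are solid. World frame = base frame: x ahead of the robot, y to its left, z up, the work surface at z = 0. Lengths are in mm, angles in rad, forces in N, time in s.
With the tool pointing down it reaches from about 400 to 875 mm from the base axis. Payload 19.3 kg.
Tool frame: the origin (TCP) lies at the very end of the fingers, on their centre line; the grasp point (between the pads) lies 19 mm behind it (grip_point_offset is the z of the grasp point in the tool frame, in mm); z points along the fingers, y is the line along which they close (so a half turn about z gives the same grasp; the last joint's range is limited). The gripper opens to 85 mm and grips with 20 to 120 N. Pads are 22 mm wide; open, the fingers measure 114 mm over their backs; the gripper's body (76 mm by 85 mm) begins 54 mm behind the grasp point. The pads swing forward as they close: fully open they stand 13 mm farther back than shut.
Start: joints at [-1.291, 0.521, -0.036, 1.599, 0.021, 1.021, -0.113], TCP at [214.212, 587.135, 231.291] pointing down, gripper open.
Joint ranges: [-2.91, 2.91], [-0.3, 2.13], [-1.5, 1.42], [0.17, 2.43], [-1.26, 4.41], [0.16, 1.93], [-2.52, 2.52]. Speed limits (rad/s): [1.89, 1.89, 2.39, 2.39, 3.01, 3.01, 3.01].

### API

Orientations are given as a 3x3 rotation matrix whose columns are the frame's x, y, z axes.
In Python, from workcell import movep, movel, goto_joints, open_gripper, clamp, wait, inverse_kinematics, read_state, camera, PlanningError, finish_job, grip_point_offset gives the robot as it stands. Calls block until the motion is done:
- movep(position, orientation): joint-space move of the TCP to a pose.
- movel(position, frame=None, max_speed=150, guard=None): straight line of the TCP; frame=None keeps the orientation; max_speed is the mean speed in mm/s. With guard (N) it stops when the force on the tool has changed by that much, and returns True; else False.
- goto_joints(angles): joint-space move.
- open_gripper() and clamp(): open the fingers fully, or close them until they stop; the grip force is fixed at half the most.
- wait(seconds).
- inverse_kinematics(position, orientation): joint angles nearest the present ones, or None.
- read_state(): the state.
- camera(name): name is "side" or "top"; returns a dict with "image" (480x640x3 uint8, blue, green, red), "range_z" (480x640 float32, mm along the optical axis (not along the pixel's ray), 0 where there is no reading), "fx", "fy", "cx", "cy" (pixels), "cam_to_world" (4x4, takes a point from camera to world coordinates). Camera axes: x right, y up, looking along -z (the intrinsics and any distortion apply to the point x, -y, -z); pixel columns grow to the right and rows downward; lengths in mm; the calibration is good to about 2 mm. A picture is of the moment at which its call begins.
A pose or a line that the arm cannot do raises PlanningError and nothing moves.
- finish_job(): hands the job in, once; it reports no verdict.
The state is a dict: "time": time; "qpos": joint angles; "qvel": joint speeds; "joint_efforts": joint torques, N m; "eef_pos": TCP position; "tool_rot": TCP orientation; "ft_force": force on the tool from outside, world axes, zero at the start; "torque": the same for the moment, N m; "finger_gap": finger opening in mm.
Only numpy, scipy, OpenCV 4.12 (cv2) and the standard library are available. Lean on these libraries where they do the work, as an engineer would, in place of code of your own. Each camera call takes 0.05 s, during which the arm holds its last target. There are 200 camera calls.

## Working session

There is one attempt and no reset: what is moved stays moved. The work goes in short steps, each a Python script; the robot and the scene stay as the last script left them, time stands still between calls to the robot, and variables do not carry over. Pictures are saved under pics/ and viewed, on a budget of 10 in all, crops included, one or two more only if the job needs it, and the job is handed in when it is done.

```bash
mkdir -p pics; cat > h.py <<'E'
import numpy as np, cv2
from workcell import *
def cloud(c):
    z=c["range_z"].astype(float); v,u=np.mgrid[0:480,0:640]
    p=np.stack([(u-c["cx"])/c["fx"]*z,-(v-c["cy"])/c["fy"]*z,-z,np.ones_like(z)],-1)
    w=(p@np.array(c["cam_to_world"]).T)[...,:3]; w[z<=0]=np.nan
    return w
E
python3 - <<'E'
from h import *
for n in("top","side"):
    c=camera(n); cv2.imwrite(f"pics/{n}0.png",c["image"]); np.savez(f"{n}0.npz",**{k:np.array(v) for k,v in c.items()})
    print(n,{k:np.array(v).round(2).tolist() for k,v in c.items() if k not in("image","range_z")})
s=read_state();print(s["time"],s["tool_rot"],grip_point_offset)
E
```

```text
top {'fx': 459.4, 'fy': 459.4, 'cx': 317.84, 'cy': 234.28, 'cam_to_world': [[0.37, 0.84, -0.39, 145.95], [-0.93, 0.33, -0.16, -154.06], [-0.01, 0.42, 0.91, 960.6], [0.0, 0.0, 0.0, 1.0]]}
side {'fx': 442.74, 'fy': 442.74, 'cx': 328.74, 'cy': 228.62, 'cam_to_world': [[-1.0, 0.0, -0.04, 488.03], [-0.04, -0.49, 0.87, 750.16], [-0.02, 0.87, 0.49, 538.68], [0.0, 0.0, 0.0, 1.0]]}
0.1 [[-9.39460339e-01  3.42657502e-01 -3.27990585e-04]
 [ 3.42657657e-01  9.39459817e-01 -9.90538550e-04]
 [-3.12814895e-05 -1.04296017e-03 -9.99999456e-01]] -18.700000000000003
```

View pics/top0.png

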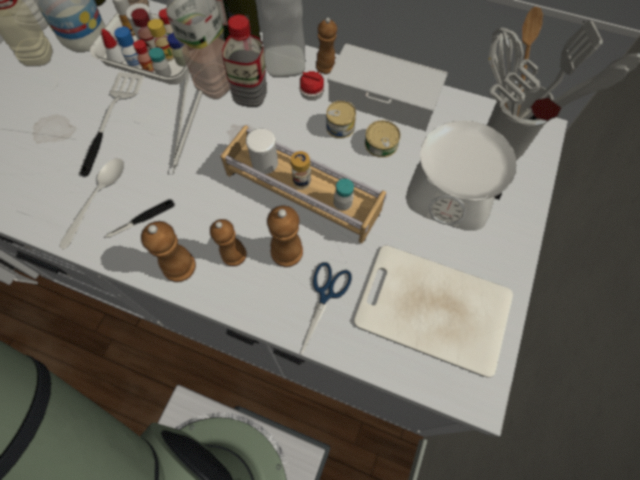

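View pics/side0.png

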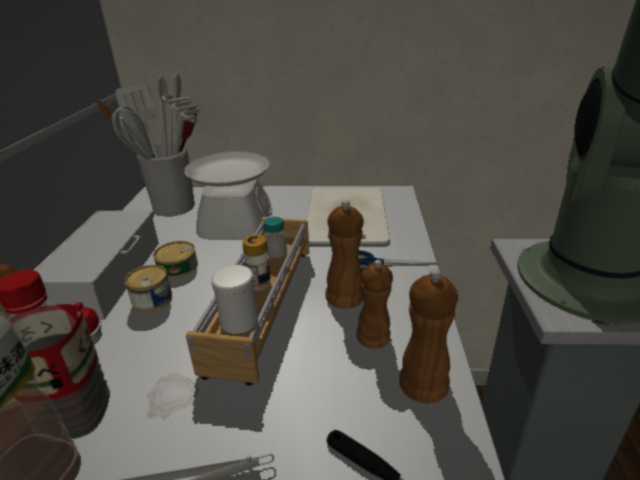

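The tin is the off-white cylinder at the left place, top (261,148), side (236,298). The jars beside it are orange-capped at (301,165) and teal-capped at (344,192).

Mill candidates in the top view are (168,250), (228,242), (285,235) and one at the back at (327,45). The one at (228,242), side (375,305), looks smallest. I'll check this by measuring heights.

```bash
cat > m.py <<'E'
from h import *
T={n:dict(np.load(f"{n}0.npz")) for n in("top","side")}
W={n:cloud(T[n]) for n in T}
def box(n,u0,u1,v0,v1,zmin,zmax):
    w=W[n][v0:v1,u0:u1].reshape(-1,3); w=w[~np.isnan(w[:,0])]; return w[(w[:,2]>zmin)&(w[:,2]<zmax)]
def circ(p):
    from scipy.optimize import least_squares
    r=least_squares(lambda q:np.hypot(p[:,0]-q[0],p[:,1]-q[1])-q[2],[*p[:,:2].mean(0),25],loss="soft_l1",f_scale=2); return r.x.round(1)
E
python3 - <<'E'
from m import *
for nm,b in dict(big=(135,200,215,285),small=(207,248,215,268),mid=(263,305,203,268),back=(314,342,14,76)).items():
    p=box("top",*b,12,400); zt=np.percentile(p[:,2],99.5); print(nm,"top z",zt.round(),"head",p[p[:,2]>zt-12].mean(0).round())
for nm,b in dict(big=(395,465,265,405),small=(355,395,258,350),mid=(325,366,198,310)).items():
    p=box("side",*b,12,400); p=p[p[:,0]>0]; print(nm,"side z",np.percentile(p[:,2],99.5).round(), p.mean(0).round())
# small mill foot & head circle from both cams
pt=box("top",207,248,215,268,12,170); ps=box("side",355,395,258,350,12,170)
c0=pt[pt[:,2]>110].mean(0)[:2]
p=np.vstack([pt,ps]); p=p[np.hypot(*(p[:,:2]-c0).T)<45]
for a,b in((12,25),(25,50),(118,130),(130,145),(150,165)):
    for q,l in((pt,"t"),(ps,"s"),(p,"both")):
        q=q[np.hypot(*(q[:,:2]-c0).T)<45]; q=q[(q[:,2]>a)&(q[:,2]<b)]
        if len(q)>8: print("small",a,b,l,len(q),circ(q),q.mean(0).round())
# tin & jars
for nm,b in dict(tin=(244,280,125,172),jar=(290,314,148,190),sj=(333,357,176,212)).items():
    q=box("top",*b,110,170); zt=np.percentile(q[:,2],98); t=q[q[:,2]>zt-5]; print(nm,"topz",zt.round(1),t.mean(0).round(1),((t.max(0)+t.min(0))/2).round(1),np.ptp(t,axis=0).round())
q=box("side",212,262,262,335,95,140);print("tin side",circ(q)); t=q[q[:,2]>np.percentile(q[:,2],98)-5]
# board: top surface
q=box("top",350,520,240,380,7,16); r=cv2.minAreaRect(q[:,:2].astype(np.float32)); print("board",r,cv2.boxPoints(r).round(),np.median(q[:,2]))
# rails z~86
for n,b in(("top",(215,390,120,245)),("side",(185,315,210,390))):
    q=box(n,*b,80,96); r=cv2.minAreaRect(q[:,:2].astype(np.float32)); print("shelf",n,r,len(q))
for n in T:
    im=T[n]["image"]; 
a=cv2.resize(T["top"]["image"][190:290,130:320],None,fx=3,fy=3); b=cv2.resize(T["side"]["image"][190:410,180:470],None,fx=2,fy=2)
o=np.zeros((590,580,3),np.uint8); o[:300,:570]=a; o[300:590]=b[60:350]; cv2.imwrite("pics/crop1.png",o)
E
```

```text
big top z 205.0 head [371. 269. 203.]
small top z 160.0 head [440. 178. 152.]
mid top z 205.0 head [488.  61. 203.]
back top z 159.0 head [1041.  186.  152.]
big side z 204.0 [378. 295. 111.]
small side z 160.0 [447. 182.  83.]
mid side z 204.0 [492.  86. 107.]
small 12 25 t 93 [442.7 176.8  27.1] [430. 161.  17.]
small 12 25 s 242 [444.4 175.3  27.2] [447. 195.  17.]
small 12 25 both 335 [443.9 175.8  26.9] [442. 186.  17.]
small 25 50 t 151 [442.1 176.9  25.8] [430. 163.  40.]
small 25 50 s 385 [444.1 177.1  25.9] [446. 197.  39.]
small 25 50 both 536 [443.5 176.8  26.3] [441. 188.  39.]
small 118 130 t 32 [441.3 179.6  24.7] [428. 163. 126.]
small 118 130 s 141 [442.6 179.6  24.4] [444. 200. 125.]
small 118 130 both 173 [442.3 179.1  24.8] [441. 193. 125.]
small 130 145 t 257 [440.6 177.8  20.7] [435. 172. 139.]
small 130 145 s 371 [442.7 181.2  21.3] [444. 195. 138.]
small 130 145 both 628 [442.1 179.7  22.1] [440. 186. 138.]
small 150 165 t 47 [442.  180.    5.8] [440. 178. 156.]
small 150 165 s 55 [442.3 182.6   4.2] [443. 184. 157.]
small 150 165 both 102 [442.  180.5   5.6] [442. 181. 156.]
tin topz 144.4 [663.4 194.5 141.8] [664.4 195.  142.2] [63. 64.  6.]
jar topz 148.9 [647.8  93.6 146.3] [647.8  93.6 147. ] [40. 40.  6.]
sj topz 128.0 [631.6 -13.9 125.4] [631.3 -14.5 126. ] [38. 38.  6.]
tin side [674.8 167.2  58. ]
board ((489.2074279785156, -249.7807159423828), (201.3314208984375, 351.1967468261719), 0.029913878068327904) [[ 388.  -74.]
 [ 389. -425.]
 [ 590. -425.]
 [ 590.  -74.]] 9.901942921231182
shelf top ((564.7911376953125, 105.19688415527344), (378.4132385253906, 271.0615539550781), 81.86803436279297) 1756
shelf side ((649.4448852539062, 95.23928833007812), (379.3329162597656, 103.00171661376953), 81.97416687011719) 2327
```

View pics/crop1.png

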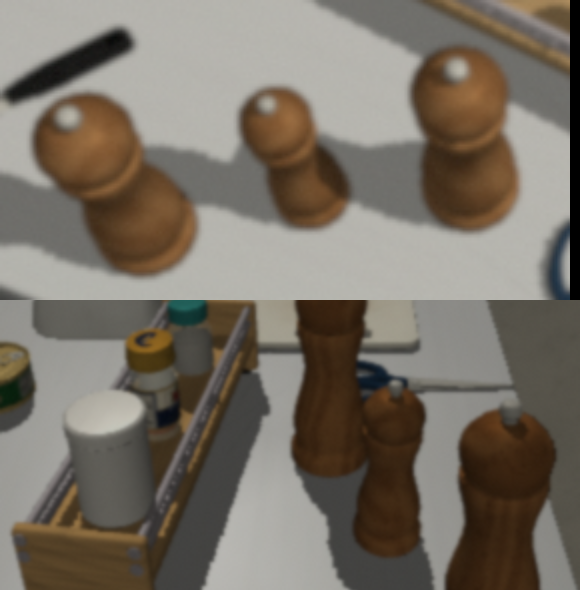

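The smallest mill next to the shelf is the middle one of the front three: 160 mm tall at (442,179). Its two neighbours are 205 mm. The back one at (327,45) is also about 160 mm, but it's at x≈1041, behind the shelf and out of reach. The tin is at (663.5,194.8), and the crop agrees with these choices. Next I'll refine the board and check IK, then grasp the tin.

```bash
cat >> h.py <<'E'
def R(deg):
    a=np.radians(deg); return np.array([[-np.sin(a),np.cos(a),0],[np.cos(a),np.sin(a),0],[0,0,-1.]])
def st(t=""):
    s=read_state(); print(t,round(s["time"],2),np.round(s["eef_pos"],1),"gap",round(s["finger_gap"],1),"F",np.round(s["ft_force"],1),flush=True)
E
python3 - <<'E'
from m import *
im=T["top"]["image"].astype(int); w=W["top"]
m=((w[...,2]>5)&(w[...,2]<18)&(im[...,2]-im[...,0]>15)).astype(np.uint8)
n,l,s,c=cv2.connectedComponentsWithStats(m); k=1+s[1:,4].argmax(); q=w[l==k]
lo,hi=np.percentile(q[:,:2],[.5,99.5],axis=0); print("board",s[k],cv2.minAreaRect(q[:,:2].astype(np.float32)),lo,hi,np.median(q[:,2]))
q=box("top",410,520,115,235,30,400); print("scale",np.percentile(q,[1,99],axis=0).round())
for nm,p,a in(("pre",(663.5,195,200),82),("grasp",(663.5,195,92),82),("high",(663.5,195,280),82),("board",(489,-255,280),82),("bd",(489,-255,55),82),("mill",(442,179,106),29),("mill",(442,179,225),29),("sh",(664,197,225),29),("sh",(664,197,156),29)):
    for d in(0,180): 
        j=inverse_kinematics(np.array(p,float),R(a+d)); print(nm,a+d,None if j is None else np.round(j,2))
E
```

```text
board [  355   246   158   131 12294] ((489.6495056152344, -276.4042663574219), (200.804443359375, 298.94024658203125), 0.3735915422439575) [ 390.97938446 -423.16156028] [ 587.42826696 -128.9108729 ] 9.801377190574897
scale [[ 683. -335.   33.]
 [ 934. -119.  156.]]
pre 82 [-0.4   0.66  0.06  1.44 -0.04  1.04  1.09]
pre 262 [-0.77  0.77  0.7   1.46 -0.53  1.1  -1.68]
grasp 82 [-0.38  0.78  0.01  1.51 -0.01  0.85  1.07]
grasp 262 [-0.74  0.89  0.64  1.53 -0.62  0.93 -1.61]
high 82 [-0.42  0.6   0.09  1.35 -0.05  1.2   1.1 ]
high 262 [-0.77  0.7   0.73  1.37 -0.47  1.25 -1.73]
board 82 [-0.21  0.47  0.84  1.77 -0.39  1.08  2.19]
board 262 [-0.26  0.5   0.92  1.77 -0.44  1.1  -0.9 ]
bd 82 [ 0.31  0.66  0.08  1.92 -0.1   0.56  1.89]
bd 262 [-0.03  0.76  0.59  1.94 -0.68  0.65 -0.72]
mill 29 [-0.66  0.5   0.2   2.1  -0.18  0.56  0.17]
mill 209 [-1.27  0.93  1.22  2.12 -1.12  0.99 -2.04]
mill 29 [-0.75  0.31  0.3   2.   -0.12  0.86  0.12]
mill 209 [-1.35  0.61  1.24  2.02 -0.69  1.02 -2.4 ]
sh 29 [-0.52  0.65  0.24  1.42 -0.17  1.09  0.26]
sh 209 [-0.95  0.99  1.22  1.44 -0.93  1.36 -2.32]
sh 29 [-0.5   0.72  0.22  1.48 -0.17  0.96  0.27]
sh 209 [-0.96  1.09  1.22  1.5  -1.04  1.29 -2.25]
```

```bash
python3 - <<'E'
from h import *
movep(np.array([663.5,195,200.]),R(82)); st("pre")
movel(np.array([663.5,195,92.]),max_speed=120,guard=8); st("down")
clamp(); st("clamped")
movel(np.array([663.5,195,150.]),max_speed=80); st("lift")
c=camera("side"); cv2.imwrite("pics/lift.png",c["image"])
E
```

```text
pre 2.24 [663.1 196.3 200. ] gap 85.3 F [-0.2 -0.2  0.9]
down 3.29 [664.  195.1  92.8] gap 85.7 F [-0.8 -0.7 -0.1]
clamped 3.63 [664.  195.2  93.1] gap 62.2 F [-1.7 -0.1  8. ]
lift 4.51 [663.2 194.9 149.5] gap 62.0 F [-0.6 -0.7 -1.3]
```

View pics/lift.png

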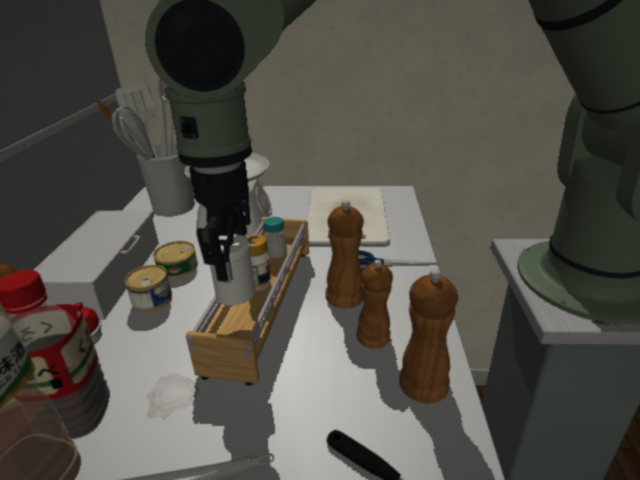

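The tin is held upright at (233,272) above the shelf, with the jars untouched at (259,255) and (275,235). Next I'll lift higher, carry it to the board and set it down under guard.

```bash
python3 - <<'E'
from h import *
movel(np.array([663.5,195,275.]),max_speed=150); st("high")
movel(np.array([489.,-268,275.]),frame=R(40),max_speed=200); st("over board")
movel(np.array([489.,-268,66.]),max_speed=150); st("near"); wait(.2)
print(movel(np.array([489.,-268,48.]),max_speed=20,guard=4)); st("touch")
c=camera("top"); cv2.imwrite("pics/set.png",c["image"])
c=camera("side"); w=cloud(c)
E
```

```text
high 5.54 [663.1 194.9 273.9] gap 61.8 F [-0.9  0.5 -2. ]
over board 8.17 [ 489.3 -267.4  275. ] gap 62.1 F [-0.6  1.2 -1.4]
near 9.71 [ 489.4 -268.2   66.7] gap 61.9 F [-0.6  0.3 -0.5]
True
touch 10.54 [ 489.1 -268.    53.7] gap 62.1 F [-0.7  1.6  9.1]
```

View pics/set.png

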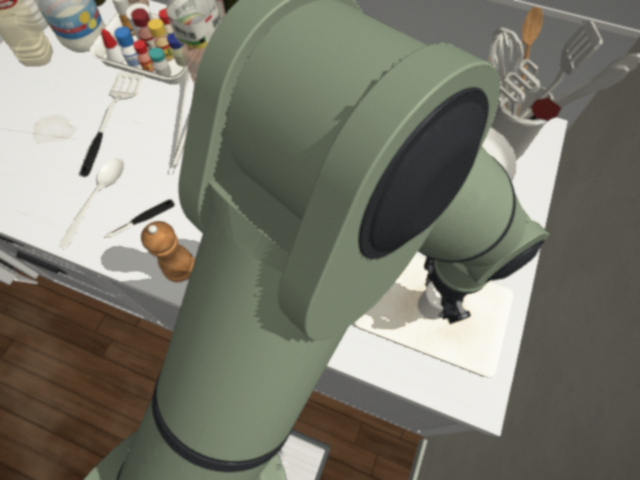

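The tin touches down on the board at about (435,295), at the expected height. I'll release it, retreat upward and go above the mill.

```bash
python3 - <<'E'
from h import *
open_gripper(); wait(.2); st("rel")
movel(np.array([489.,-268,270.]),max_speed=150); st("up")
movel(np.array([442.,179.5,270.]),frame=R(29),max_speed=200); st("above mill")
for n in("top","side"):
    c=camera(n); cv2.imwrite(f"pics/{n}1.png",c["image"]); np.savez(f"{n}1.npz",**{k:np.array(v) for k,v in c.items()})
w=cloud(dict(np.load("top1.npz"))).reshape(-1,3)
q=w[(np.abs(w[:,0]-489)<70)&(np.abs(w[:,1]+268)<70)&(w[:,2]>20)&(w[:,2]<130)]
if len(q): t=q[q[:,2]>q[:,2].max()-6]; print("tin",len(t),t.mean(0),np.ptp(t,axis=0))
E
```

```text
rel 11.21 [ 488.7 -267.7   53.3] gap 85.4 F [ 0.1  0.1 -0. ]
up 12.8 [ 488.7 -267.9  269.3] gap 85.3 F [ 0.5 -0.6 -0.4]
above mill 15.2 [442.1 178.9 270. ] gap 85.4 F [-0.3  0.6 -0.4]
tin 602 [ 488.13322056 -269.5629092   102.98549425] [63.22084489 62.84579045  5.99041737]
```

View pics/side1.png

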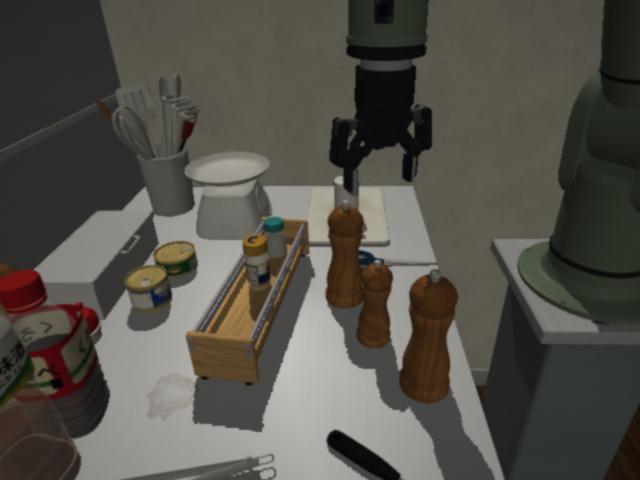

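The tin stands upright on the board at (488,-270), and the gap is free with the jars in place. Next comes the mill grasp, plus a rail check to fix the place.

```bash
python3 - <<'E'
from h import *
ex=np.array([.990,-.1396]); ey=np.array([.1396,.990]); o=np.array([649.4,95.2])
for n in("top1","side1"):
    w=cloud(dict(np.load(n+".npz"))).reshape(-1,3); w=w[~np.isnan(w[:,0])]; x=(w[:,:2]-o)@ex; y=(w[:,:2]-o)@ey; z=w[:,2]
    k=(y>60)&(y<160)&(z>80)&(z<92)
    for s in(-1,1):
        g=k&(np.abs(x-44*s)<20)&(z>84); print(n,s,g.sum(),np.percentile(x[g],[5,50,95]).round(1) if g.any() else"",np.polyfit(y[g],x[g],1).round(3) if g.sum()>5 else "")
    b=(np.abs(x)<25)&(y>70)&(y<140)&(z>30)&(z<70); print("board z",np.median(z[b]))
    for yj in(0,-105):
        j=(np.abs(x)<30)&(np.abs(y-yj)<35)&(z>115); t=w[j]; t=t[t[:,2]>t[:,2].max()-5]; print("jar",t.mean(0).round(1))
    e=(np.abs(x)<30)&(y>165)&(z>80)&(z<96); print("end y",np.percentile(y[e],[5,95]).round(1) if e.any() else"")
print(movel(np.array([442.,179.5,106.]),max_speed=120,guard=8)); st("down")
clamp(); st("clamped")
movel(np.array([442.,179.5,130.]),max_speed=60); st("lift")
c=camera("side"); cv2.imwrite("pics/mlift.png",c["image"])
E
```

```text
top1 -1 107 [-49.8 -45.7 -42.3] [ 4.0000e-03 -4.6285e+01]
top1 1 96 [38.1 41.6 45.4] [-1.1000e-02  4.3009e+01]
board z 50.14259716363006
jar [647.   94.4 147. ]
jar [631.3 -14.  126. ]
end y [172.3 183.1]
side1 -1 197 [-46.9 -44.2 -40.5] [-1.0000e-03 -4.3814e+01]
side1 1 186 [40.8 43.4 47.1] [-2.0000e-03  4.3979e+01]
board z 50.60647291123439
jar [650.3  96.9 146.5]
jar [634.6  -9.3 125.8]
end y [176.  186.3]
False
down 16.82 [442.3 179.6 106.5] gap 85.3 F [-0.2 -0.   0.4]
clamped 17.28 [442.4 179.6 106.6] gap 45.9 F [-1.6 -1.3 12. ]
lift 17.83 [442.  179.6 130.2] gap 46.2 F [ 0.6  0.1 -1.4]
```

View pics/mlift.png

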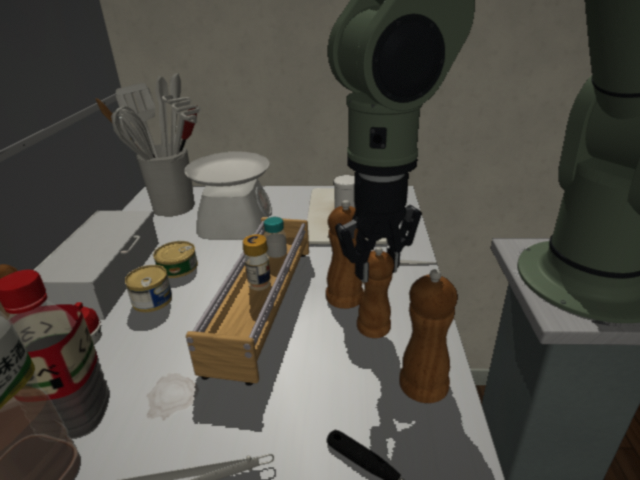

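The mill is held upright with its foot at (375,325). I'll lift it, carry it over the rail and measure it while it hovers.

```bash
python3 - <<'E'
from h import *
from m import circ
movel(np.array([442.,179.5,232.]),max_speed=150)
movel(np.array([662.7,196.3,232.]),max_speed=150); st("over"); wait(.2)
movel(np.array([662.7,196.3,176.]),max_speed=80); wait(.2); st("hover")
for n in("side","top"):
    c=camera(n); w=cloud(c).reshape(-1,3)
    if n=="side": cv2.imwrite("pics/hover.png",c["image"])
    for a,b in((90,110),(110,135),(135,170)):
        q=w[(np.hypot(w[:,0]-662.7,w[:,1]-196.3)<40)&(w[:,2]>a)&(w[:,2]<b)]
        if len(q)>20: print(n,a,len(q),circ(q))
E
```

```text
over 20.34 [662.3 196.3 232.1] gap 46.3 F [-0.6 -0.7 -1. ]
hover 21.59 [662.9 196.4 176.5] gap 46.3 F [-0.6 -0.2 -2.1]
side 90 327 [664.9 193.4  26.4]
side 110 493 [664.6 193.9  23.5]
side 135 469 [663.8 195.1  19.3]
top 90 108 [662.7 193.7  26.3]
top 110 218 [662.7 194.4  23.9]
top 135 158 [661.5 194.4  19.1]
```

View pics/hover.png

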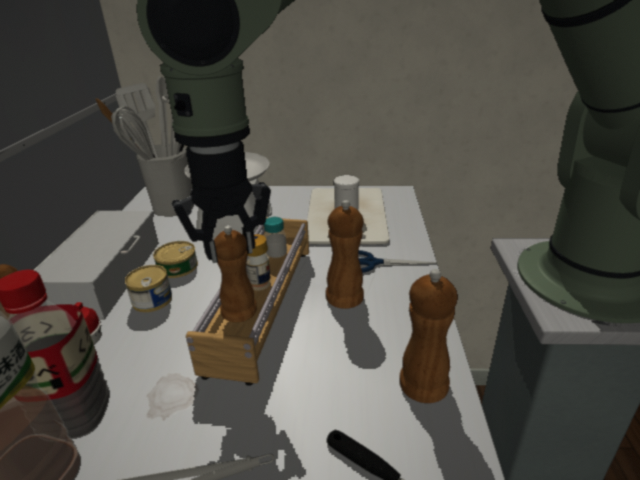

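The mill hangs at (235,285) between the rails, nearly vertical and centred to within about 2 mm. Now I'll set it down under guard.

```bash
python3 - <<'E'
from h import *
from m import circ
movel(np.array([662.,199,164.]),max_speed=60); wait(.2); st("near")
print(movel(np.array([662.,199,150.]),max_speed=15,guard=4)); st("touch")
open_gripper(); wait(.3); st("rel")
movel(np.array([662.,199,290.]),max_speed=120); st("up")
movep(np.array([450.,300,330.]),R(60)); wait(.5); st("away")
for n in("top","side"):
    c=camera(n); cv2.imwrite(f"pics/{n}2.png",c["image"]); w=cloud(c).reshape(-1,3)
    for a,b in((90,110),(110,135),(165,195),(200,215)):
        q=w[(np.hypot(w[:,0]-663,w[:,1]-197)<40)&(w[:,2]>a)&(w[:,2]<b)]
        if len(q)>20: print(n,a,len(q),circ(q),q[:,2].max().round(1))
    for nm,x,y,z in(("jar",648,94,115),("sj",632,-13,110),("tin",488,-269,60)):
        t=w[(np.hypot(w[:,0]-x,w[:,1]-y)<45)&(w[:,2]>z)&(w[:,2]<160)]
        if len(t): t=t[t[:,2]>t[:,2].max()-5]; print(n,nm,t.mean(0).round(1))
a=cv2.imread("pics/top2.png")[100:400,160:560]; b=cv2.imread("pics/side2.png")[150:450,130:530]
cv2.imwrite("pics/final.png",np.hstack([a,b]))
E
```

```text
near 22.25 [662.1 199.  164.2] gap 46.6 F [ 0.1  0.1 -1.2]
True
touch 22.82 [662.2 199.  156.8] gap 46.0 F [ 0.6 -0.3  6.6]
rel 23.6 [661.7 198.9 156.1] gap 85.4 F [0.6 0.1 0.2]
up 24.87 [661.7 198.9 289.2] gap 85.3 F [-0.6  1.4  0.4]
away 26.31 [450.2 299.9 329.9] gap 85.2 F [ 0.5  0.3 -0.4]
top 90 173 [662.2 196.6  23.9] 110.0
top 110 141 [661.9 197.7  19.7] 134.6
top 165 310 [659.  197.5  20.5] 194.9
top 200 33 [659.1 198.1   4.2] 212.1
top jar [647.8  93.8 146.8]
top sj [631.5 -13.8 125.7]
top tin [ 487.8 -268.8  103.6]
side 90 394 [664.2 196.3  24.3] 109.9
side 110 376 [663.9 197.1  19.7] 135.0
side 165 631 [662.6 200.4  21.7] 195.0
side 200 58 [662.  201.2   4.1] 211.4
side jar [650.1  97.3 146.5]
side sj [634.8 -10.6 125.9]
side tin [ 498.7 -267.   103.3]
```

View pics/final.png

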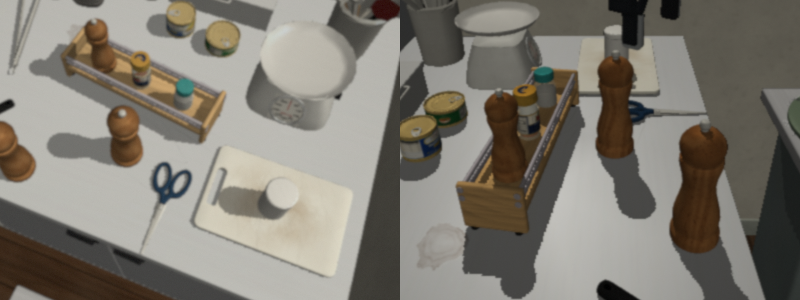

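The mill stands upright in the gap at (100,45) in the left half of the image. Its top is at about 211 mm, which means its foot is on the shelf board. The tin stands on the board at (280,195), the jars are unmoved and the arm is clear of everything.

```bash
python3 -c "
from h import *
print(finish_job()); st('end')"
```

```text
the job is handed in; nothing more can be done
None
the job is handed in; nothing more can be done
```

The tin is on the chopping board and the pepper mill is in its place on the shelf. I handed the job in at about 26 s of robot time, well under the 59 s limit.

- **Tin:** I lifted it straight up until its underside was about 230 mm above the worktop, well over the 86 mm rail. I then carried it to the board and set it down under force guard. It stands near the middle of the board, at about (488, -269) mm.
- **Mill:** I took the 160 mm mill in front of the shelf; the two beside it measured about 205 mm. It went over the rail and was set down under force guard in the gap, between the rails. Its centre is at about (663, 197) mm. The top measured 211 mm, so its foot is on the shelf board.
- **Jars:** Both jars were within 1 mm of where they started in the top camera, and the gripper was clear of everything.

**Where the checks disagreed:**
- The cameras differ by 2–4 mm on the jars and the mill, slightly more than the stated calibration.
- The side camera put the tin about 11 mm farther in x, because it was partly hidden from there. Either reading is wholly on the board.
- The mill's fitted axis leans about 2–3°, against under 2° before I moved it. I put this down mainly to measurement bias, and the mill looks upright in the last picture.

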